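# Hold the dish case's sprung gate wide open

### The arm

A 6-joint arm with a two-finger parallel gripper is mounted at the origin on a cart in front of the work surface, level with it; the furniture and walls round the work are solid. World frame = base frame: x ahead of the robot, y to its left, z up, the work surface at z = 0. Lengths are in m, angles in rad, forces in N, time in s.
With the tool pointing down it reaches from about 0.3 to 0.775 m from the base axis. Payload 14.6 kg.
Tool frame: the origin (TCP) lies on the centre line of the jaws, within the pads' length; the fingertips stand 22 mm ahead of it and the grasp point (between the pads) lies 3 mm ahead of it; x points along the fingers, y is the direction in which the jaws open and shut, and the axes are right-handed (so a half turn about x gives the same grasp; the last joint's range is limited). The gripper opens to 94 mm and grips with 3 to 60 N. Pads are 16 mm wide; open, the fingers measure 119 mm over their backs; the gripper's body (75 mm by 177 mm) begins 78 mm behind the grasp point.
Start: joints at [-1.24, 0.3, 1.521, -0, 1.321, -0.067], TCP at [0.213, -0.507, 0.227] pointing down, gripper open.
Joint ranges: [-3.03, 3.03], [-0.79, 2.21], [0.23, 2.52], [-1.04, 4.18], [0, 3.07], [-2.55, 2.55]. Speed limits (rad/s): [2.22, 2.22, 2.57, 3.14, 3.14, 3.14].

### API

Orientations are given as a unit quaternion [w, x, y, z].
In Python, from cell import env gives the robot as it stands.
- The arm moves only by the shell command python3 -m jog 'ROWS' [FORCE]. ROWS is JSON, a list of rows, each an object with "hand": the closure in counts, from 0 (fully open) to 255 (shut); "offset": the shift along the world's x, y, z in mm, a list of three; "spin": the turn about the world's z in degrees. In form: [{"hand": hand, "offset": [x, y, z], "spin": spin}, ...]. A call has 1 to 20 rows; each row shifts and turns the commanded pose from where the row before left it; what a row does not reach is not made up. A row lasts 1/10 s, in which the tool goes at most 50 mm and 8.59 degrees, less where a joint would pass 70% of its speed; a pose out of reach is approached as far as the arm can. A call with a gripper value outside its range is refused whole. The fingers move at their own pace and stop on an object; FORCE is the grip in N (left out, the last holds). Time passes only in rows, so rows that do not move let the fingers close. It gives the time, the measured TCP pose, the force and the opening at its end, in the units of the state.
- env.read_state(): the state, without advancing time (a new reading comes with each control period).
- env.get_image(name): name is "scene" or "top" or "wrist"; returns (picture, depth): 480x640x3 uint8, red, green, blue; 480x640 float32, m along the optical axis (not along the pixel's ray), 0 where there is no reading.
- env.camera_model(name): a dict with "K" (3x3 intrinsics, pixels), "k1" (the pictures are not rectified: a ray, as slopes to the right and down, at radius r is drawn at 1 + k1 r^2 times it, then the intrinsics apply), "eye" and "attitude" of the camera in the world. Camera axes: x right, y up, looking along -z (the intrinsics and any distortion apply to the point x, -y, -z); pixel columns grow to the right and rows downward; lengths in m; the calibration is good to about 2 mm. A picture is of the moment at which its call begins: read the wrist's pose just before it. camera_model takes no time and is no camera call; for the wrist camera it gives the pose at the moment of the call.
- env.finish_job(): hands the job in, once; it reports no verdict.
The state is a dict: "t": time; "joint_pos": joint angles; "qd": joint speeds; "joint_torque": joint torques, N m; "tcp_pos": TCP position; "orientation": TCP orientation; "ft_force": force on the tool from outside, world axes, zero at the start; "wrist_torque": the same for the moment, N m; "finger_gap": opening from 0.0 (shut) to 1.0 (fully open).
Only numpy, scipy, OpenCV 4.12 (cv2) and the standard library are available. Lean on these libraries where they do the work, as an engineer would, in place of code of your own. Each camera call takes 0.05 s, during which the arm holds its last target.

### The job

A colleague is about to unload the dish case: open its barred front gate for them and keep it open. First squeeze together the two round tabs of the catch nearer the hinge until they stay in, then squeeze the two flat tabs of the catch nearer the gate's free end, and swing the gate out past its half-way detent until it stands almost square to the front of the case (70 degrees or more). The gate is sprung and closes if let go, so finish while still holding it wide and still, with the other things on the bench left undisturbed.

Things in the scene. Friction and masses are not known exactly. Their poses are not given: they have to be found in the camera images.
- case: the fixed dish case: 145 mm deep, 265 mm wide, roof 120 mm high, aluminium frame with clear sides; origin under it on the bench. x into the case (away from its front), y to the left as seen from the front, z up. Hinge axis at x -70, y +120 mm. Steel keepers beside the feet of the catches' tabs stand up to 125 mm: keep fingertips above that
- gate_hinge (a point): point on the gate's vertical hinge axis, 154 mm above the bench; axes as the case. The gate is a steel frame with upright bars, 12 mm thick, 21 to 103 mm above the bench; closed it reaches 214 mm from the axis along -y, and it swings out to -x
- click_catch (a point): first catch: point on the gate midway between its two round black tabs, 55 mm from the hinge axis, 154 mm above the bench. Tabs: upright round stubs 14 mm thick, 117 to 175 mm above the bench; out, the pair measures 52 mm over its outer faces along the gate, pressed fully in 32 mm. Axes: y along the gate towards the hinge, z up; they turn with the gate
- grip_catch (a point): second catch: point on the gate midway between its two flat black tabs, 160 mm from the hinge axis, 154 mm above the bench. Tabs: paddles 10 mm thick along the gate, 18 mm wide across it, 117 to 175 mm above the bench; 52 mm over the outer faces when out, 32 mm fully in, at a firm stop, so the pair can be gripped as a handle. Axes: y along the gate towards the hinge, z up; turn with the gate
- gate (a joint): gate angle, rad: 0 closed, grows as the free end swings out to the front (clockwise from above), stop 1.50. A spring closes it: 0.14 N m when closed, 0.75 at 1.35 rad; a ball detent adds up to 0.7 N m between about 0.5 and 0.8. Locked (under 0.06) until all four tabs are in; once it has left the closed position (over 0.2) the tabs may spring out again
- click_left (a joint): slide of the left tab of the first (click) catch (left = hinge side): 0 = out (locking), 0.010 = fully in, towards the other tab (stop); frees the gate from about 0.0055. Does not spring back: it stays where it is pushed (about 3 N of friction). Starts between 0 and 0.002.
- click_right (a joint): slide of the right tab of the first (click) catch (left = hinge side): 0 = out (locking), 0.010 = fully in, towards the other tab (stop); frees the gate from about 0.0055. Does not spring back: it stays where it is pushed (about 3 N of friction). Starts between 0 and 0.002.
- grip_left (a joint): slide of the left tab of the second (grip) catch (left = hinge side): 0 = out (locking), 0.010 = fully in, towards the other tab (stop); frees the gate from about 0.0055. Sprung: 2 N at first, 7 N fully in; springs out when let go.
- grip_right (a joint): slide of the right tab of the second (grip) catch (left = hinge side): 0 = out (locking), 0.010 = fully in, towards the other tab (stop); frees the gate from about 0.0055. Sprung: 2 N at first, 7 N fully in; springs out when let go.
- vial_amber_mid (a point): small brown glass bottle with a white cap, 40 mm across, 58 mm tall; point at its centre, half-way up. Bystander
- media_bottle_1_mid (a point): clear bottle with cotton plug, 46 mm across, 124 mm tall; point at its centre, half-way up. Bystander
- jar_white_mid (a point): white and grey screw-lid jar, 98 mm across, 104 mm tall; point at its centre, half-way up. Bystander
- bottle_clear_mid (a point): small clear bottle with dark cap, 44 mm across, 86 mm tall; point at its centre, half-way up. Bystander
- dish_clear_a_0_mid (a point): clear flat culture dish, 90 mm across, 16 mm high; point at its centre, half-way up. Bystander

How it is judged:
By the outcome, as a careful person would: the job done as asked, in the order asked, and still so for the second after the job is handed in, while the arm keeps its last pose, push and grip.
It also fails if it takes over 35 s, if anything falls off the work surface, if the arm or the gripper's body presses on something with over 40 N, if the wrist force passes 120 N, or if a joint passes its speed limit or range.

## Working session

There is one attempt and no reset: what is moved stays moved. The work goes in short steps, Python scripts to look and compute and a shell command to move; the robot and the scene stay as the last step left them, time stands still between calls to the robot, and variables do not carry over. Pictures are saved under pics/ and viewed, and the job is handed in when it is done.

```bash
ls; mkdir -p pics; python3 - <<'E'
from cell import env
import cv2, numpy as np
s=env.read_state(); print({k:np.round(v,3).tolist() for k,v in s.items()})
for n in ("scene","top"):
    im,d=env.get_image(n); cv2.imwrite(f"pics/{n}0.png",im[:,:,::-1]); np.savez(f"pics/{n}0.npz",im=im,d=d)
    m=env.camera_model(n); print(n,m)
E
```

```text
pics
{'t': 0.0, 'joint_pos': [-1.24, 0.3, 1.522, 0.0, 1.321, -0.067], 'qd': [0.002, 0.0, 0.001, -0.002, 0.0, 0.001], 'joint_torque': [-0.001, -53.181, -35.274, 0.071, 0.024, -0.0], 'tcp_pos': [0.213, -0.507, 0.227], 'orientation': [-0.139, -0.693, -0.14, 0.693], 'ft_force': [0.385, 0.176, 0.034], 'wrist_torque': [-0.003, -0.042, 0.008], 'finger_gap': 1.0}
scene {'K': array([[490.71697935,   0.        , 316.33713359],
       [  0.        , 490.71697935, 243.9826842 ],
       [  0.        ,   0.        ,   1.        ]]), 'k1': -0.015444613997149822, 'eye': array([-0.20417437,  0.76720678,  0.87009492]), 'attitude': array([-0.31161918, -0.1776604 ,  0.43983265,  0.82333317])}
top {'K': array([[560.26353061,   0.        , 328.20817475],
       [  0.        , 560.26353061, 236.7398919 ],
       [  0.        ,   0.        ,   1.        ]]), 'k1': -0.06688533816672991, 'eye': array([ 0.42903348, -0.0456881 ,  1.72167844]), 'attitude': array([-0.69926743, -0.02326496,  0.02580434,  0.71401537])}
```

View pics/scene0.png

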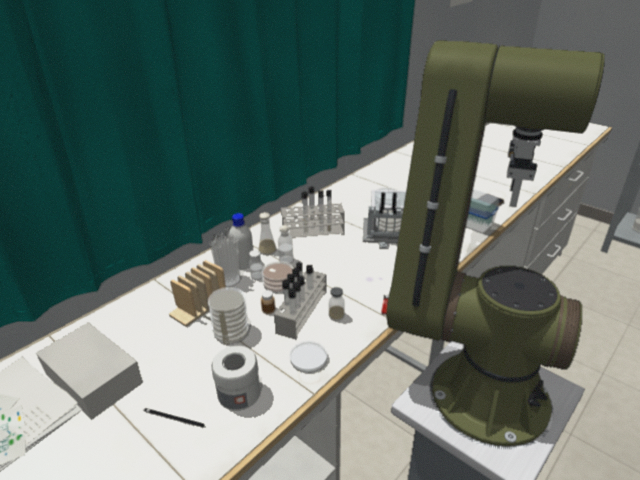

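View pics/top0.png

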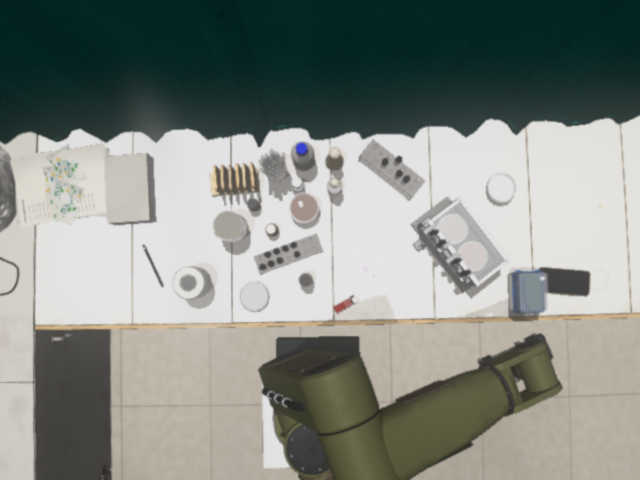

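The top view shows the dish case at about (460,247), with its dark tabs along the lower-left edge from (432,235) to (465,285). I'll zoom in.

```bash
cat > h.py <<'E'
import numpy as np, cv2
from scipy.spatial.transform import Rotation as R
def rot(q): return R.from_quat([q[1],q[2],q[3],q[0]])
def ray(m,uv):
    uv=np.atleast_2d(uv).astype(float); K=m['K']
    xd=(uv-[K[0,2],K[1,2]])/[K[0,0],K[1,1]]; x=xd.copy()
    for _ in range(20): x=xd/(1+m['k1']*(x**2).sum(1,keepdims=True))
    return rot(m['attitude']).apply(np.c_[x[:,0],-x[:,1],-np.ones(len(x))])
def onplane(m,uv,z):
    d=ray(m,uv); e=np.array(m['eye']); t=(np.asarray(z)-e[2])/d[:,2]; return e+d*t[:,None]
def bydepth(m,uv,dep): return np.array(m['eye'])+ray(m,uv)*np.atleast_1d(dep)[:,None]
def proj(m,P):
    p=rot(m['attitude']).inv().apply(np.atleast_2d(P)-m['eye']); s=np.c_[p[:,0],-p[:,1]]/(-p[:,2:3])
    s=s*(1+m['k1']*(s**2).sum(1,keepdims=True)); K=m['K']; return s*[K[0,0],K[1,1]]+[K[0,2],K[1,2]]
E
python3 - <<'E'
import numpy as np,cv2
a=np.load('pics/top0.npz')['im'][185:305,400:520,::-1]
cv2.imwrite('pics/topz.png',cv2.resize(a,(600,600),interpolation=cv2.INTER_CUBIC))
a=np.load('pics/scene0.npz')['im'][170:270,340:450,::-1]
cv2.imwrite('pics/scz.png',cv2.resize(a,(660,600),interpolation=cv2.INTER_CUBIC))
E
```

```text
(no output)
```

View pics/topz.png

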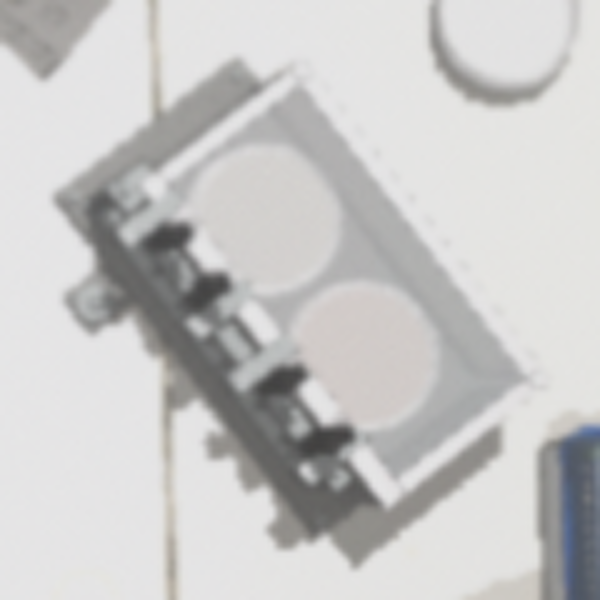

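View pics/scz.png

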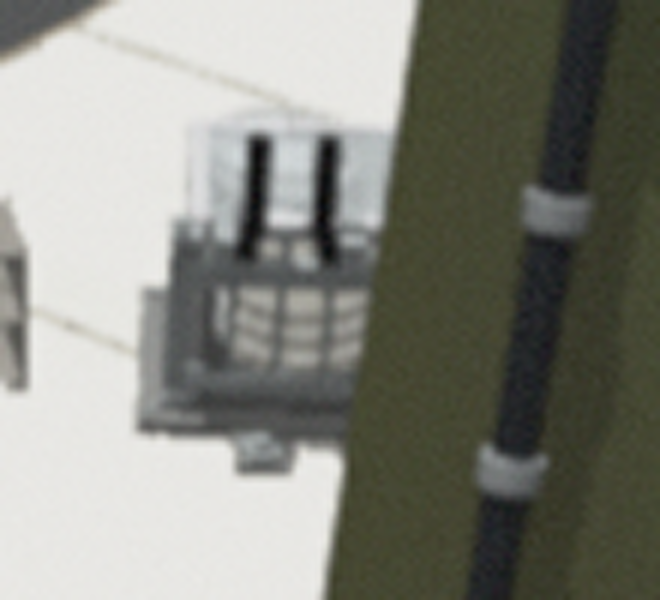

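```bash
python3 - <<'E'
import numpy as np,cv2
from h import *
from cell import env
m=env.camera_model('top'); z=np.load('pics/top0.npz'); im,d=z['im'],z['d']
sub=np.s_[185:305,400:520]
g=im.max(2)
n,l,st,c=cv2.connectedComponentsWithStats((g[sub]<70).astype(np.uint8))
for i in range(1,n):
    if st[i,4]<8: continue
    uv=c[i]+[400,185]; dd=np.median(d[sub][l==i]); print(uv.round(1),st[i,4],round(float(dd),3),onplane(m,uv,0.175).round(4),bydepth(m,uv,dd).round(4))
# rear roof corners, front base
for uv in [(460,198),(507,261),(432,222),(478,285)]: print(uv,onplane(m,uv,.12).round(3), d[uv[1],uv[0]])
mw=env.camera_model('wrist'); print(mw)
print(proj(m,env.read_state()['tcp_pos']))
E
```

```text
[463.1 273.1] 10 1.562 [[ 0.4279 -0.4236  0.175 ]] [[ 0.4278 -0.428   0.1571]]
(460, 198) [[ 0.645 -0.436  0.12 ]] 1.6155082
(507, 261) [[ 0.46  -0.566  0.12 ]] 1.601422
(432, 222) [[ 0.577 -0.352  0.12 ]] 1.6121554
(478, 285) [[ 0.393 -0.479  0.12 ]] 1.5952657
{'K': array([[338.71545909,   0.        , 321.44051743],
       [  0.        , 338.71545909, 244.24244475],
       [  0.        ,   0.        ,   1.        ]]), 'k1': -0.036974120496149974, 'eye': array([ 0.27358268, -0.48079767,  0.38429481]), 'attitude': array([ 0.82731156, -0.09675976,  0.06486791, -0.54953188])}
[[501.40322041 352.98332384]]
```

```bash
python3 - <<'E'
from cell import env
import cv2, numpy as np
im,d=env.get_image("wrist"); cv2.imwrite("pics/w0.png",im[:,:,::-1]); np.savez("pics/w0.npz",im=im,d=d)
E
```

```text
(no output)
```

View pics/w0.png

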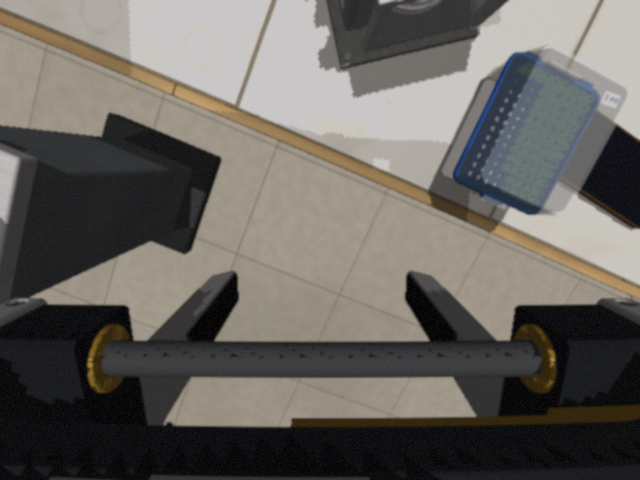

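```bash
python3 - <<'E'
from cell import env
import numpy as np
from h import *
s=env.read_state(); r=rot(s['orientation']).as_matrix(); print(r.round(3))
y=r[:,1]; print('jaw yaw',np.degrees(np.arctan2(y[1],y[0])))
mw=env.camera_model('wrist'); a=rot(mw['attitude']).as_matrix(); print('view',-a[:,2].round(3),'off in tool',(r.T@(mw['eye']-s['tcp_pos'])).round(3))
m=env.camera_model('top')
p=onplane(m,[(433.6,232),(441,243),(455.6,260),(466,272.4)],.175);print(p.round(3))
print((p[0]-p[3]), np.linalg.norm(p[0]-p[3]),np.degrees(np.arctan2(*(p[0]-p[3])[[1,0]])))
E
```

```text
[[-0.     0.387 -0.922]
 [ 0.001 -0.922 -0.387]
 [-1.    -0.001 -0.   ]]
jaw yaw -67.20805548644385
view [-0.214 -0.089 -0.973] off in tool [-0.157 -0.001 -0.066]
[[ 0.544 -0.345  0.175]
 [ 0.513 -0.365  0.175]
 [ 0.465 -0.404  0.175]
 [ 0.43  -0.432  0.175]]
[0.11399954 0.0865039  0.        ] 0.14310423007554884 37.19155995641268
```

```bash
python3 -m jog '[{"hand":0,"offset":[8,5,6],"spin":3},{"hand":0,"offset":[18,12,6],"spin":7},{"hand":0,"offset":[20,13,6],"spin":8},{"hand":0,"offset":[20,13,6],"spin":8},{"hand":0,"offset":[20,13,6],"spin":8},{"hand":0,"offset":[20,13,0],"spin":8},{"hand":0,"offset":[20,13,0],"spin":8},{"hand":0,"offset":[20,13,0],"spin":8},{"hand":0,"offset":[20,13,0],"spin":8},{"hand":0,"offset":[20,13,0],"spin":8},{"hand":0,"offset":[20,13,0],"spin":8},{"hand":0,"offset":[20,13,0],"spin":8},{"hand":0,"offset":[14,10,0],"spin":8},{"hand":0,"offset":[7,5,0],"spin":5},{"hand":0,"offset":[0,0,0],"spin":0},{"hand":0,"offset":[0,0,0],"spin":0}]' 10
python3 - <<'E'
from cell import env
import cv2, numpy as np
print(env.read_state()['joint_pos'],env.read_state()['t'])
im,d=env.get_image("wrist"); cv2.imwrite("pics/w1.png",im[:,:,::-1]); np.savez("pics/w1.npz",im=im,d=d,m=env.camera_model('wrist'))
E
```

```text
t: 1.75
tcp_pos: [0.4598, -0.3451, 0.2572]
orientation: [0.629, 0.323, 0.629, -0.323]
ft_force: [-0.6, -0.7, -0.9]
finger_gap: 1.0
[-7.07540803e-01  3.35639827e-01  1.40484058e+00 -1.23196249e-04
  1.40159362e+00 -1.32956607e+00] 1.75
```

View pics/w1.png

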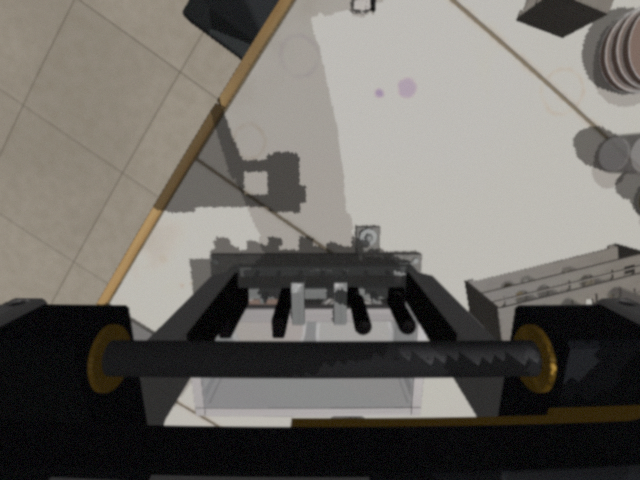

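```bash
python3 - <<'E'
import numpy as np,cv2
z=np.load('pics/w1.npz',allow_pickle=True)
a=z['im'][240:345,180:440,::-1].astype(float)
a=np.clip(a*2.2,0,255).astype(np.uint8)
cv2.imwrite('pics/w1z.png',cv2.resize(a,(780,315),interpolation=cv2.INTER_CUBIC))
d=z['d']; np.set_printoptions(linewidth=250)
for r in (305,315,322,326,330): print(r,(d[r,215:425:3]*1000).astype(int))
E
```

```text
305 [149 152 158 162 168 173 178 284 293 303 314 325 325 326 324 325 326 325 326 325 324 284 284 283 287 314 310 309 310 310 326 325 324 326 325 324 325 325 325 324 310 311 311 311 318 302 293 291 288 289 295 324 325 323 325 324 324 323 303 295 291 289
 288 288 312 179 174 167 162 157]
315 [147 153 158 163 168 265 273 280 291 318 317 318 317 319 317 319 318 320 318 319 266 264 265 267 286 317 312 312 312 313 318 318 318 318 318 318 318 317 318 317 312 313 314 312 319 318 279 273 271 269 269 275 319 317 317 317 316 317 319 317 279 273
 270 267 266 268 312 168 161 156]
322 [147 153 158 162 261 263 272 283 324 323 324 323 323 325 323 323 320 320 323 261 261 259 260 263 285 323 315 314 315 316 322 324 323 324 323 322 324 323 323 322 313 315 315 315 323 322 271 264 262 261 261 261 323 323 322 324 324 321 325 323 323 268
 263 261 260 260 262 324 160 157]
326 [148 152 158 261 261 264 271 324 324 322 324 325 324 325 325 323 324 325 325 263 261 260 261 263 324 322 324 323 324 324 324 324 324 324 324 324 324 324 324 323 324 325 325 324 325 324 325 261 260 260 261 262 261 324 324 325 324 324 324 325 324 268
 262 260 261 261 261 324 323 156]
330 [148 152 262 261 261 263 271 325 325 326 326 326 326 326 325 326 325 324 323 261 261 262 261 264 325 325 325 325 327 326 326 326 325 325 324 324 326 325 325 324 324 325 326 326 324 325 326 262 262 260 263 263 327 325 326 325 325 324 326 325 325 325
 262 262 262 261 263 324 324 324]
```

View pics/w1z.png

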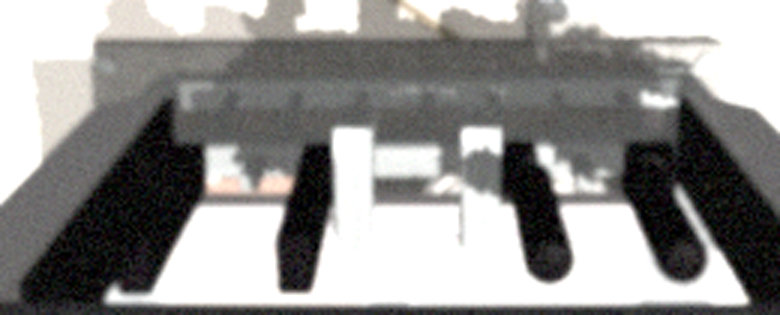

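```bash
cat > tabs.py <<'E'
import numpy as np,cv2
from h import *
def tabs(im,d,m,lo=.169,hi=.181,box=(180,440,240,345)):
    vv,uu=np.mgrid[0:480,0:640]
    P=bydepth(m,np.c_[uu.ravel(),vv.ravel()],d.ravel()).reshape(480,640,3)
    mask=((P[...,2]>lo)&(P[...,2]<hi)&(d>.2)).astype(np.uint8)
    b=np.zeros_like(mask); b[box[2]:box[3],box[0]:box[1]]=1; mask&=b
    n,l,st,c=cv2.connectedComponentsWithStats(mask); out=[]
    for i in range(1,n):
        if st[i,4]<25: continue
        q=P[l==i]; rc=cv2.minAreaRect((q[:,:2]*1000).astype(np.float32))
        out.append((c[i],q.mean(0),np.array(rc[0]),rc[1],rc[2],st[i,4],(q[:,:2].max(0)+q[:,:2].min(0))/2))
    return out,P
E
python3 - <<'E'
from tabs import *
z=np.load('pics/w1.npz',allow_pickle=True); m=z['m'].item()
o,P=tabs(z['im'],z['d'],m)
for t in o: print(t[0].round(1),t[1].round(4),t[2].round(1),np.round(t[3],1),round(t[4],1),t[5])
# gate points z .09-.108
for uv in [(240,275),(300,275),(350,275),(400,275),(240,268),(400,268),(215,255),(412,257),(195,410),(422,410)]: print(uv,P[uv[1],uv[0]].round(4))
E
```

```text
[226.4 328.6] [ 0.4322 -0.4354  0.1742] [ 430.2 -435.4] [ 9.1 16.9] 32.3 189
[277.9 326.1] [ 0.4636 -0.4099  0.1745] [ 463.8 -410.9] [10.1 17.3] 35.4 290
[362.6 325.4] [ 0.5169 -0.3713  0.1741] [ 517.4 -371.9] [13.4 12.1] 52.4 243
[406.7 324.7] [ 0.5446 -0.3509  0.1741] [ 545.3 -351.5] [12.4 13.7] 17.4 255
(240, 275) [ 0.4162 -0.4511  0.0337]
(300, 275) [ 0.4712 -0.4037  0.0528]
(350, 275) [ 0.5222 -0.3753  0.0334]
(400, 275) [ 0.5706 -0.3408  0.033 ]
(240, 268) [ 0.4115 -0.4444  0.0322]
(400, 268) [ 0.5652 -0.334   0.033 ]
(215, 255) [ 0.3767 -0.4572  0.0101]
(412, 257) [ 0.5767 -0.3166  0.0114]
(195, 410) [ 0.4723 -0.6768  0.0018]
(422, 410) [ 0.7386 -0.4861  0.0013]
```

```bash
python3 -m jog '[{"hand":0,"offset":[10,-2,0],"spin":0.3},{"hand":0,"offset":[20,-5,0],"spin":0},{"hand":0,"offset":[20,-5,-5],"spin":0},{"hand":0,"offset":[15,-3,-10],"spin":0},{"hand":0,"offset":[6.7,-1.5,-20],"spin":0},{"hand":0,"offset":[0,0,-25],"spin":0},{"hand":0,"offset":[0,0,-25],"spin":0},{"hand":0,"offset":[0,0,-13],"spin":0},{"hand":0,"offset":[0,0,-5],"spin":0},{"hand":0,"offset":[0,0,0],"spin":0},{"hand":0,"offset":[0,0,0],"spin":0}]' 10
python3 - <<'E'
from cell import env
import cv2, numpy as np
im,d=env.get_image("wrist"); cv2.imwrite("pics/w2.png",im[:,:,::-1]); np.savez("pics/w2.npz",im=im,d=d,m=env.camera_model('wrist'))
E
```

```text
t: 2.9
tcp_pos: [0.5322, -0.3619, 0.1557]
orientation: [0.631, 0.32, 0.63, -0.321]
ft_force: [-0.5, -0.5, -0.8]
finger_gap: 1.0
```

View pics/w2.png

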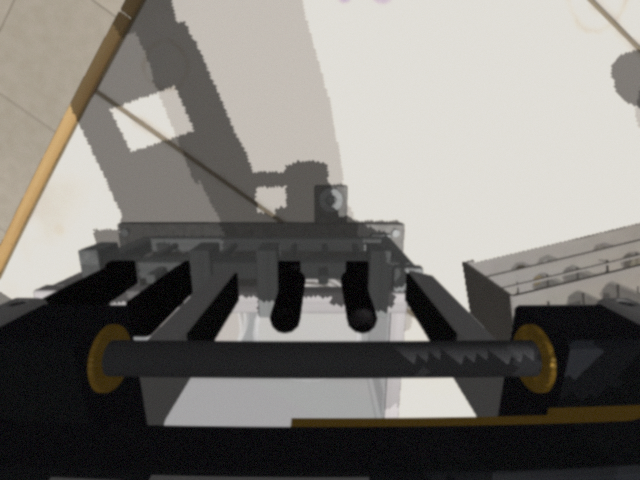

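Both round tabs, at (286,320) and (361,318), sit centred between the fingers. Next I close on them.

```bash
python3 -m jog '[{"hand":255,"offset":[0,0,0],"spin":0},{"hand":255,"offset":[0,0,0],"spin":0},{"hand":255,"offset":[0,0,0],"spin":0},{"hand":255,"offset":[0,0,0],"spin":0},{"hand":255,"offset":[0,0,0],"spin":0},{"hand":255,"offset":[0,0,0],"spin":0},{"hand":255,"offset":[0,0,0],"spin":0},{"hand":255,"offset":[0,0,0],"spin":0},{"hand":255,"offset":[0,0,0],"spin":0},{"hand":255,"offset":[0,0,0],"spin":0}]' 20
```

```text
t: 3.95
tcp_pos: [0.5323, -0.3611, 0.1546]
orientation: [0.631, 0.321, 0.63, -0.32]
ft_force: [5.1, 3.5, 0.3]
finger_gap: 0.314
```

```bash
python3 -m jog '[{"hand":255,"offset":[0,0,0],"spin":0},{"hand":255,"offset":[0,0,0],"spin":0},{"hand":255,"offset":[0,0,0],"spin":0}]' 30
python3 - <<'E'
from cell import env
import cv2, numpy as np
im,d=env.get_image("wrist"); cv2.imwrite("pics/w3.png",im[:,:,::-1]); np.savez("pics/w3.npz",im=im,d=d,m=env.camera_model('wrist'))
E
```

```text
t: 4.25
tcp_pos: [0.5323, -0.3611, 0.1547]
orientation: [0.631, 0.321, 0.63, -0.32]
ft_force: [5.1, 3.1, 1.0]
finger_gap: 0.302
```

View pics/w3.png

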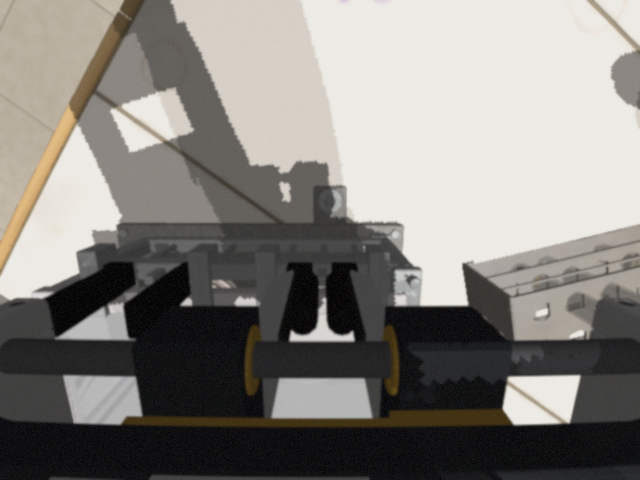

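Both tabs meet the fingers symmetrically at (302,325) and (341,325), with a narrow gap between them. I'll release, lift and check that they stay in while moving toward the flat tabs.

```bash
python3 -m jog '[{"hand":0,"offset":[0,0,0],"spin":0},{"hand":0,"offset":[0,0,0],"spin":0},{"hand":0,"offset":[0,0,0],"spin":0},{"hand":0,"offset":[0,0,5],"spin":0},{"hand":0,"offset":[0,0,15],"spin":0},{"hand":0,"offset":[0,0,25],"spin":0},{"hand":0,"offset":[0,0,20],"spin":0},{"hand":0,"offset":[-10,-7,5],"spin":0},{"hand":0,"offset":[-20,-15,0],"spin":0},{"hand":0,"offset":[-20,-14,0],"spin":0},{"hand":0,"offset":[-20,-14,0],"spin":0},{"hand":0,"offset":[-10,-7,0],"spin":0},{"hand":0,"offset":[-5,-4,0],"spin":0},{"hand":0,"offset":[0,0,0],"spin":0},{"hand":0,"offset":[0,0,0],"spin":0}]' 20
python3 - <<'E'
from cell import env
from tabs import *
im,d=env.get_image("wrist"); m=env.camera_model('wrist'); cv2.imwrite("pics/w4.png",im[:,:,::-1]); np.savez("pics/w4.npz",im=im,d=d,m=m)
o,P=tabs(im,d,m,box=(180,560,200,345))
for t in o: print(t[0].round(1),t[1].round(4),t[2].round(1),np.round(t[3],1),round(t[4],1),t[5])
E
```

```text
t: 5.8
tcp_pos: [0.4472, -0.4222, 0.2244]
orientation: [0.63, 0.32, 0.63, -0.32]
ft_force: [0.2, 0.2, 0.1]
finger_gap: 1.0
[289.3 272.5] [ 0.4303 -0.4349  0.1744] [ 430.3 -435.7] [10.2 17.9] 35.6 438
[353.6 272.6] [ 0.4636 -0.4106  0.1745] [ 464.1 -410.9] [ 9.8 17.7] 37.4 434
[467.3 272.4] [ 0.5234 -0.3671  0.1741] [ 524.6 -367. ] [13.4 12.7] 29.2 375
[494.2 272.4] [ 0.5379 -0.3566  0.1741] [ 538.9 -356.7] [13.6 12.9] 39.4 379
```

View pics/w4.png

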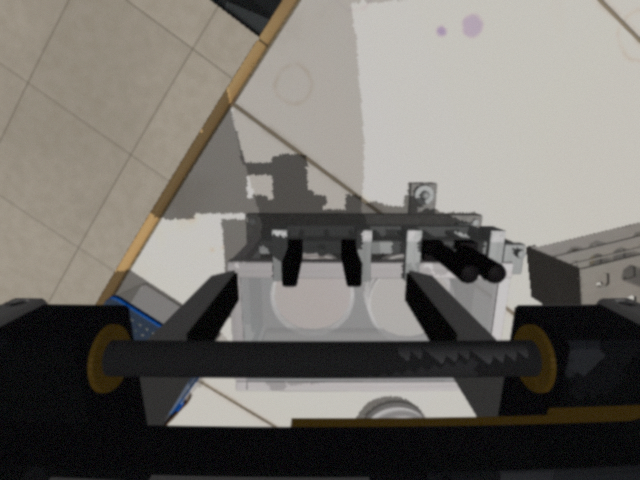

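The round tabs stayed in: their centres, at pixels (467,272) and (494,272), are 17.6 mm apart against the expected 18 mm. The flat pair, at (289,272) and (354,272), is still out and has its midpoint at (447.2, -423.3) mm.

```bash
python3 -m jog '[{"hand":0,"offset":[0,-1,-10],"spin":0},{"hand":0,"offset":[0,0,-20],"spin":0},{"hand":0,"offset":[0,0,-22],"spin":0},{"hand":0,"offset":[0,0,-12],"spin":0},{"hand":0,"offset":[0,0,-5],"spin":0},{"hand":0,"offset":[0,0,0],"spin":0},{"hand":255,"offset":[0,0,0],"spin":0},{"hand":255,"offset":[0,0,0],"spin":0},{"hand":255,"offset":[0,0,0],"spin":0},{"hand":255,"offset":[0,0,0],"spin":0},{"hand":255,"offset":[0,0,0],"spin":0},{"hand":255,"offset":[0,0,0],"spin":0},{"hand":255,"offset":[0,0,0],"spin":0},{"hand":255,"offset":[0,0,0],"spin":0},{"hand":255,"offset":[0,0,0],"spin":0},{"hand":255,"offset":[0,0,0],"spin":0}]' 35
python3 - <<'E'
from cell import env
from tabs import *
im,d=env.get_image("wrist"); m=env.camera_model('wrist'); cv2.imwrite("pics/w5.png",im[:,:,::-1])
s=env.read_state(); p=s['tcp_pos'][:2]*np.array(1000.) if True else 0
H=np.array([576.6,-329.2]); print('rel',np.array(s['tcp_pos'])[:2]*1000-H)
prev=None
for th in range(0,84,4):
    a=np.radians(216-th); q=H+160*np.array([np.cos(a),np.sin(a)])
    print(th,q.round(1),None if prev is None else (q-prev).round(1)); prev=q
E
```

```text
t: 7.45
tcp_pos: [0.4475, -0.4231, 0.1558]
orientation: [0.631, 0.321, 0.63, -0.32]
ft_force: [5.3, 4.7, 2.1]
finger_gap: 0.3
rel [-129.05900509  -93.91920109]
0 [ 447.2 -423.2] None
4 [ 440.9 -414. ] [-6.2  9.3]
8 [ 435.3 -404.3] [-5.6  9.7]
12 [ 430.4 -394.3] [-4.9 10. ]
16 [ 426.2 -383.9] [-4.2 10.4]
20 [ 422.8 -373.3] [-3.5 10.6]
24 [ 420.1 -362.5] [-2.7 10.8]
28 [ 418.2 -351.5] [-1.9 11. ]
32 [ 417.  -340.4] [-1.2 11.1]
36 [ 416.6 -329.2] [-0.4 11.2]
40 [ 417. -318.] [ 0.4 11.2]
44 [ 418.2 -306.9] [ 1.2 11.1]
48 [ 420.1 -295.9] [ 1.9 11. ]
52 [ 422.8 -285.1] [ 2.7 10.8]
56 [ 426.2 -274.5] [ 3.5 10.6]
60 [ 430.4 -264.1] [ 4.2 10.4]
64 [ 435.3 -254.1] [ 4.9 10. ]
68 [ 440.9 -244.4] [5.6 9.7]
72 [ 447.2 -235.2] [6.2 9.3]
76 [ 454.  -226.4] [6.9 8.8]
80 [ 461.5 -218.1] [7.5 8.3]
```

View pics/w5.png

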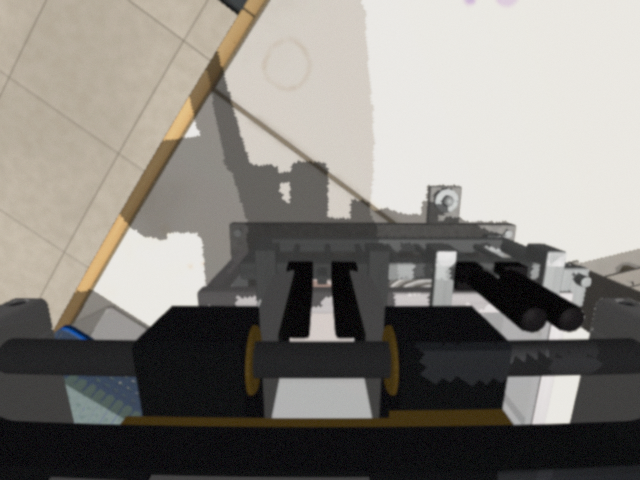

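The flat pair is gripped fully in (gap 0.30, the same as the round pair when fully in). The gate's swing path looks clear, so I start the pull.

```bash
python3 -m jog '[{"hand":255,"offset":[-3.2,4.6,0],"spin":-2},{"hand":255,"offset":[-3,4.7,0],"spin":-2},{"hand":255,"offset":[-5.6,9.7,0],"spin":-4},{"hand":255,"offset":[-4.9,10,0],"spin":-4},{"hand":255,"offset":[-4.2,10.4,0],"spin":-4},{"hand":255,"offset":[-3.5,10.6,0],"spin":-4},{"hand":255,"offset":[0,0,0],"spin":0}]' 35
python3 - <<'E'
from cell import env
from tabs import *
im,d=env.get_image("wrist"); m=env.camera_model('wrist'); cv2.imwrite("pics/w6.png",im[:,:,::-1]);np.savez("pics/w6.npz",im=im,d=d,m=m)
print(env.read_state()['wrist_torque'])
E
```

```text
t: 8.2
tcp_pos: [0.4233, -0.3725, 0.1559]
orientation: [0.566, 0.426, 0.564, -0.425]
ft_force: [11.3, 0.7, -3.1]
finger_gap: 0.296
[ 0.17914344 -1.97462246 -0.02084957]
```

View pics/w6.png

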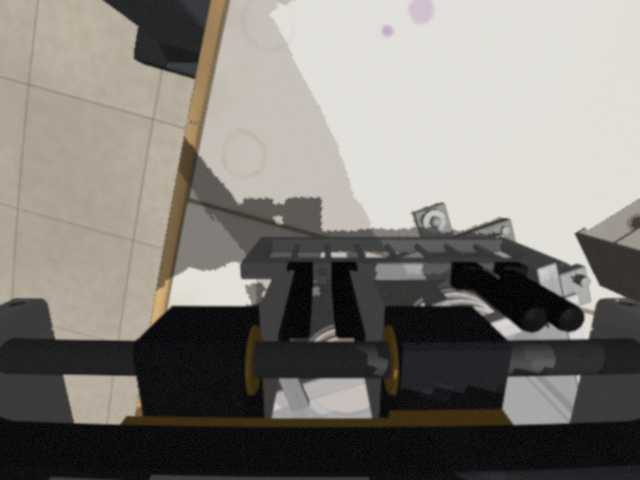

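The gate is swinging with the hand: its frame is now away from the case front and at a slant to it. The force is about 11 N radial, so I trim about 1 mm toward the hinge and go on through the detent.

```bash
python3 -m jog '[{"hand":255,"offset":[-1.9,10.8,0],"spin":-4},{"hand":255,"offset":[-1.5,11,0],"spin":-4},{"hand":255,"offset":[-1.2,11.1,0],"spin":-4},{"hand":255,"offset":[-0.4,11.2,0],"spin":-4},{"hand":255,"offset":[0.4,11.2,0],"spin":-4},{"hand":255,"offset":[1.2,11.1,0],"spin":-4},{"hand":255,"offset":[1.9,11,0],"spin":-4},{"hand":255,"offset":[2.7,10.8,0],"spin":-4},{"hand":255,"offset":[0,0,0],"spin":0}]' 35
python3 - <<'E'
from cell import env
from tabs import *
im,d=env.get_image("wrist"); m=env.camera_model('wrist'); cv2.imwrite("pics/w7.png",im[:,:,::-1]);np.savez("pics/w7.npz",im=im,d=d,m=m)
s=env.read_state();print(s['wrist_torque']); p=np.array(s['tcp_pos'])[:2]*1000-[576.6,-329.2]; print(np.hypot(*p),216-np.degrees(np.arctan2(p[1],p[0]))%360)
y=rot(s['orientation']).as_matrix()[:,1]; print(np.degrees(np.arctan2(y[1],y[0])))
E
```

```text
t: 9.15
tcp_pos: [0.4243, -0.285, 0.1558]
orientation: [0.426, 0.565, 0.425, -0.565]
ft_force: [3.0, -3.1, -1.7]
finger_gap: 0.3
[-0.63365584 -0.72580731  0.10579176]
158.655188440853 52.01666976757605
-15.875262262752674
```

View pics/w7.png

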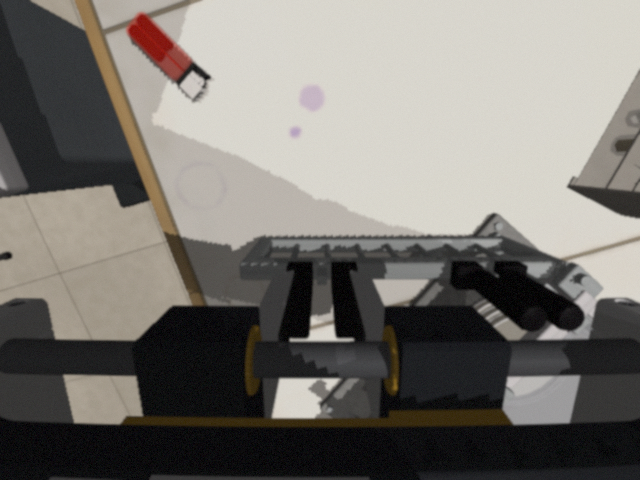

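```bash
python3 -m jog '[{"hand":255,"offset":[3.5,10.6,0],"spin":-4},{"hand":255,"offset":[4.2,10.4,0],"spin":-4},{"hand":255,"offset":[4.9,10,0],"spin":-4},{"hand":255,"offset":[5.6,9.7,0],"spin":-4},{"hand":255,"offset":[6.2,9.3,0],"spin":-4},{"hand":255,"offset":[6.9,8.8,0],"spin":-4},{"hand":255,"offset":[3.7,4.2,0],"spin":-2},{"hand":255,"offset":[3.8,4.1,0],"spin":-2},{"hand":255,"offset":[0,0,0],"spin":0},{"hand":255,"offset":[0,0,0],"spin":0},{"hand":255,"offset":[0,0,0],"spin":0}]' 35
python3 - <<'E'
from cell import env
from tabs import *
s=env.read_state();print(s['wrist_torque'],np.abs(s['qd']).max()); p=np.array(s['tcp_pos'])[:2]*1000-[576.6,-329.2]; print(np.hypot(*p),216-np.degrees(np.arctan2(p[1],p[0]))%360)
y=rot(s['orientation']).as_matrix()[:,1]; print(np.degrees(np.arctan2(y[1],y[0])))
im,d=env.get_image("wrist"); m=env.camera_model('wrist'); cv2.imwrite("pics/w8.png",im[:,:,::-1])
o,P=tabs(im,d,m,box=(180,600,200,345))
for t in o: print(t[0].round(1),t[1].round(4),t[2].round(1),np.round(t[3],1),t[5])
im,d=env.get_image("top"); cv2.imwrite("pics/top8.png",im[:,:,::-1])
E
```

```text
t: 10.3
tcp_pos: [0.4624, -0.2191, 0.1558]
orientation: [0.278, 0.651, 0.277, -0.65]
ft_force: [-0.5, -4.9, 2.6]
finger_gap: 0.3
[-0.93267964 -0.15034177  0.19908484] 0.0013369975128747266
158.62935192664187 79.9507340037984
-43.82890334511293
```

View pics/w8.png

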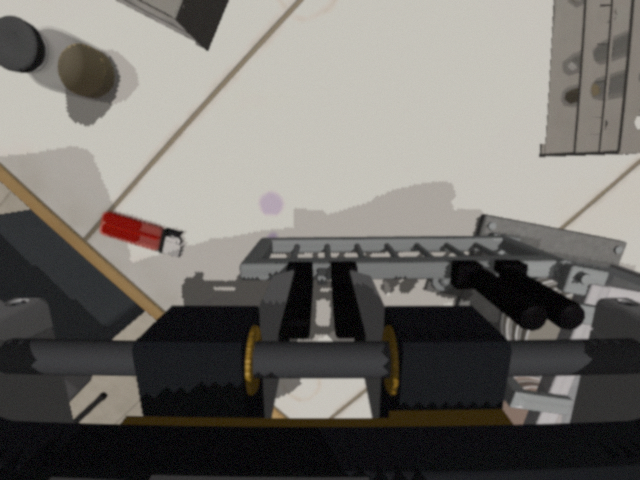

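View pics/top8.png

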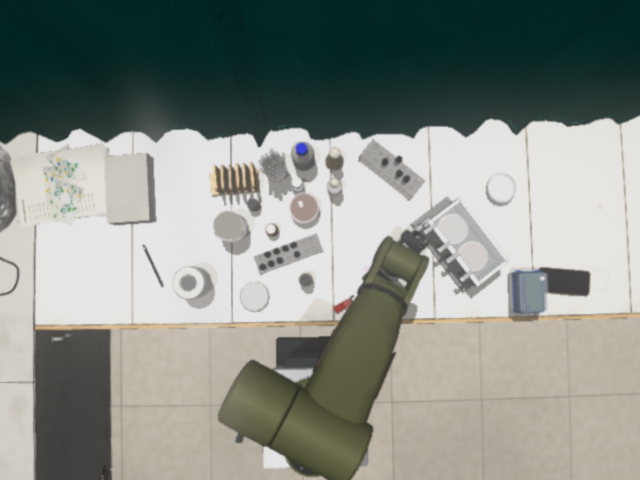

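The wrist view shows the gate frame parallel to the jaws, with the paddles at (297,300) and (345,300) still gripped. In the top view the bystanders are where they were. A last check of stillness and of the gate's direction, then I hand in.

```bash
python3 -m jog '[{"hand":255,"offset":[0,0,0],"spin":0},{"hand":255,"offset":[0,0,0],"spin":0},{"hand":255,"offset":[0,0,0],"spin":0}]' 35
python3 - <<'E'
from cell import env
from tabs import *
im,d=env.get_image("wrist"); m=env.camera_model('wrist')
vv,uu=np.mgrid[308:325,515:585]; P=bydepth(m,np.c_[uu.ravel(),vv.ravel()],d[308:325,515:585].ravel())
q=P[(P[:,2]>.165)&(P[:,2]<.185)]; c=q[:,:2].mean(0)*1000; s=env.read_state(); t=np.array(s['tcp_pos'])[:2]*1000
print(len(q),c,np.hypot(*(c-t)),'gate angle',36-np.degrees(np.arctan2(*(c-t)[::-1])),s['t'],s['finger_gap'],s['ft_force'])
a=cv2.imread('pics/top0.png').astype(int);b=cv2.imread('pics/top8.png').astype(int)
D=(np.abs(a-b).max(2)>40); print('changed px in left bench/bystander area',D[130:300,140:355].sum(),'right',D[130:310,490:600].sum())
env.finish_job()
E
```

```text
t: 10.7
tcp_pos: [0.4624, -0.2192, 0.1558]
orientation: [0.278, 0.651, 0.277, -0.65]
ft_force: [1.1, -5.8, 1.5]
finger_gap: 0.3
1137 [ 536.1149555  -290.38318898] 102.53471694218408 gate angle 80.01090156408253 10.75 0.29754678927064654 [ 1.38705632 -4.09313508  1.71788759]
changed px in left bench/bystander area 2 right 0
the job is handed in; nothing more can be done
```

The gate is open at about 80° and the arm is still holding it there. I handed the job in at 10.75 s.

- **Catches, in the order asked:** I squeezed the round tabs first. After release they stayed in, with their centres 17.6 mm apart where 18 mm is fully in. I then gripped the flat tabs to their stop and swung the gate past the detent.
- **Gate angle:** the hand's position around the hinge gave 80.0°, and the round tabs seen in the wrist camera gave 80.0°. The tab reading used only a coarse patch of pixels, and its distance from the hand came out at 102.5 mm against 105 mm.
- **Grip and stillness:** the gripper opening was steady at 0.30, the wrist force was about 5 N, and the pose held to 0.1 mm between the last two readings.
- **Bystanders:** comparing the top views before and after the swing showed 2 changed pixels on the left of the bench and none on the right. The arm hid part of the area in front of the case, so that part was not compared.
- **Check that failed:** the automatic tab finder returned nothing in the open pose, because its depth limits excluded the nearer tabs. I used the direct patch reading above instead.

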